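Fit the knife guard on the bench slicer

ROBOT

A 6-joint arm with a two-finger parallel gripper is mounted at the origin on the work surface. World frame = base frame: x ahead of the robot, y to its left, z up, the work surface at z = 0. Lengths are in m, angles in rad, forces in N, time in s.
With the tool pointing down it reaches from about 0.3 to 0.85 m from the base axis. Payload 4.2 kg.
Tool frame: the origin (TCP) lies midway between the tips of the shut fingers; the grasp point (between the pads) lies 19 mm behind it (ctrl.tcp_to_grasp is the z of the grasp point in the tool frame, in m); z points along the fingers, y is the line along which they close (so a half turn about z gives the same grasp; the last joint's range is limited). The gripper opens to 91 mm and grips with 3 to 60 N. Pads are 32 mm wide; open, the fingers measure 118 mm over their backs; the gripper's body (76 mm by 178 mm) begins 60 mm behind the grasp point.
Start: joints at [-1.2, 0.32, 1.565, -0, 1.257, -0.02], TCP at [0.219, -0.532, 0.214] pointing down, gripper open.
Joint ranges: [-3.11, 3.11], [-0.84, 2.01], [0.21, 2.61], [-1.34, 4.49], [0.05, 2.63], [-2.56, 2.56]. Speed limits (rad/s): [2.57, 2.57, 3.14, 3.14, 3.14, 3.14].

INTERFACE

Orientations are given as a 3x3 rotation matrix whose columns are the frame's x, y, z axes.
In Python, from station import ctrl gives the robot as it stands.
- The arm moves only by the tool play_rows, never from a script. Its argument "rows" is a list of rows, each a list of 3 entries, a list of its own where there are three numbers: the opening, from 0 (shut) to 1 (fully open), then the shift along the tool's x, y, z in m, then the turn about the tool's z in degrees. In form: [[jaw, [tx, ty, tz], turn], ...]. A call has exactly 5 rows; each row shifts and turns the commanded pose from where the row before left it, along the tool's axes as they then stand; what a row does not reach is not made up. A row lasts 1/12 s, in which the tool goes at most 41.7 mm and 7.16 degrees, less where a joint would pass 70% of its speed; a pose out of reach is approached as far as the arm can. A call with a gripper value outside its range is refused whole. The fingers move at their own pace and stop on an object; the grip force is fixed at half the most. Time passes only in rows, so rows that do not move let the fingers close, or fill a call up. It gives the time, the measured TCP pose, the force, the opening and the grip force at its end, in the units of the state.
- ctrl.get_state(): the state, without advancing time (a new reading comes with each control period).
- ctrl.grab_frame(name): name is "scene" or "top"; returns the picture (420x560x3 uint8, red, green, blue); there is no depth.
- ctrl.camera_info(name): a dict with "mtx" (3x3 intrinsics, pixels), "k1" (the pictures are not rectified: a ray, as slopes to the right and down, at radius r is drawn at 1 + k1 r^2 times it, then the intrinsics apply), "cam_to_world" (4x4, takes a point from camera to world coordinates). Camera axes: x right, y down, z forward; pixel columns grow to the right and rows downward; lengths in m; the calibration is good to about 2 mm. A picture is of the moment at which its call begins. camera_info takes no time and is no camera call.
- ctrl.job_done(): hands the job in; it is judged then, once.
Trained networks look in the newest picture that a camera, given by its name, has taken for a name from the list of things; names that differ only in an ending like _2 or _b are one class to them, and where a whole thing is asked for, a point or a joint stands for the part that bears it (a point fixed in the world has none). Each returns a list of dicts, best first, with "score" (0 to 1); they miss things now and then, are a little off and sometimes report something else, mostly with a low value. They report only what shows in the picture. A call takes as long as a camera call. They do not tell look-alikes from the thing itself.
- ctrl.look_for(camera, thing): "point" ([row, column] in pixels, amid what is visible of it).
- ctrl.regions_of(camera, thing): "pixels" (420x560 bool, what is visible of it) and "point" ([row, column] in pixels, amid what is visible of it).
- ctrl.spot_point(camera, thing): "point" ([row, column] in pixels: a listed point, or the origin of a listed thing).
The state is a dict: "t": time; "joint_positions": joint angles; "dq": joint speeds; "tau": joint torques, N m; "position": TCP position; "eef_rot": TCP orientation; "ft_force": force on the tool from outside, world axes, zero at the start; "ft_torque": the same for the moment, N m; "grip_width": finger opening in m; "grasp_force": force on a finger pad.
Only numpy, scipy, OpenCV 4.12 (cv2) and the standard library are available. Lean on these libraries where they do the work, as an engineer would, in place of code of your own. Each camera call takes 0.05 s, during which the arm holds its last target. There are 200 camera calls.

TASK

Fit the loose guard plate on the slicer's bed so that it covers the knife: its long edge along the back fence, both locating pins through its holes, lying flush on the bed and let go. The pin bar stands where the last user left it, so slide the plate along the fence, feeling for the place where it drops, and be gentle: never force it down. Leave the jar, mug and bottle alone.

Things in the scene. Friction and masses are not known exactly. Their poses are not given: they have to be found in the camera images.
- slicer: Bench-top vegetable slicer, fixed. Origin on the table, z up. Its flat steel bed is 50 mm above the table, x -75 to +75 mm, y -145 to +115 mm. A back fence runs along the bed's +x side. At the -y end stands a white motor housing, y -145 to -220 mm, its top 130 mm above the table. Friction of plate on steel is not known.
- slicer_fence (a point): Point on the top edge of the back fence's face, at x = +60.5, y = 0, z = +68 mm in the slicer's frame (18 mm above the bed). Axes as the slicer's. The face looks to -x and runs along y for the whole bed. With the plate's long edge against it, the holes are in line with the pins in x (0.5 mm off).
- slicer_pins (a point): Bed mark at x = 0, y = 0, z = +50 mm in the slicer's frame (axes likewise). Two round steel pins, 8 mm thick, 96 mm apart along y, stand 8 mm above the bed, tops chamfered 1 mm, on a bar clamped somewhere along y: midway between the pins is x = 0 and y from 0 to -36 mm from this mark, different each time, not measured. The clamped bar does not give.
- guard_grip (a point): Centre of the loose guard plate's upright black grip, 31 mm above the plate's underside. Grip: 14 mm thick (x), 70 mm long (y), standing 50 mm high in the middle of the plate. z up. The plate starts flat on the table.
- guard_plate (a point): Centre of the guard plate itself, 3 mm above its underside: aluminium, 120 mm (x) by 190 mm (y), 6 mm thick, 0.34 to 0.56 kg with grip. Two through holes 11 mm across at x = 0, y = -48 and +48 mm. Either way round fits. It rides on the pin tops 8 mm above the bed until both holes are over the pins, then can go down flush.
- jar_mid (a point): Centre of a glass jar, 68 mm thick, 100 mm high, standing on the table; leave it alone.
- mug_mid (a point): Centre of a white mug, 80 mm across, 90 mm high, standing on the table; leave it alone.
- bottle_mid (a point): Centre of a green bottle, 60 mm thick, 160 mm high, standing on the table; leave it alone.
There are look-alikes about, which are no part of the job. Of the things shaped like the part that bears guard_grip, the aluminium one is meant.

How it is judged:
By the outcome, as a careful person would: the job done as asked, in the order asked, and still so for the second after the job is handed in, with the robot touching nothing.
It also fails if it takes over 72 s, if anything falls off the work surface, if the arm or the gripper's body presses on something with over 40 N, if the wrist force passes 120 N, or if a joint passes its speed limit or range.

## Working session

There is one attempt and no reset: what is moved stays moved. The work goes in short steps, Python scripts to look and compute and a tool call to move; the robot and the scene stay as the last step left them, time stands still between calls to the robot, and variables do not carry over. Pictures are saved under pics/ and viewed, at most 10 in all, crops included, and the job is handed in when it is done.

Besides the shell and the picture viewer there is one more tool, called after "Emit:" as name([rows], argument=value, ...), one row to a line, values as JSON. play_rows: Moves the arm, as the interface text tells. Its arguments: {"type":"object","properties":{"rows":{"type":"array","items":{"type":"array"}}},"required":["rows"]}

```bash
mkdir -p pics; ls
cat > h.py <<'E'
import numpy as np, cv2
from station import ctrl
def ray(cam,p):
    i=ctrl.camera_info(cam);K=np.array(i["mtx"]);T=np.array(i["cam_to_world"])
    d=np.array([(p[1]-K[0,2])/K[0,0],(p[0]-K[1,2])/K[1,1]]);s=d.copy()
    for _ in range(30): s=d/(1+i["k1"]*(s@s))
    v=T[:3,:3]@np.array([s[0],s[1],1]);return T[:3,3],v/np.linalg.norm(v)
def at(cam,p,z):
    o,v=ray(cam,p);return o+v*(z-o[2])/v[2]
def tri(c1,p1,c2,p2):
    o1,v1=ray(c1,p1);o2,v2=ray(c2,p2)
    s=np.linalg.lstsq(np.c_[v1,-v2],o2-o1,rcond=None)[0]
    a,b=o1+v1*s[0],o2+v2*s[1];return (a+b)/2,np.linalg.norm(a-b)
def proj(cam,X):
    i=ctrl.camera_info(cam);K=np.array(i["mtx"]);T=np.array(i["cam_to_world"])
    c=T[:3,:3].T@(np.array(X)-T[:3,3]);s=c[:2]/c[2];s=s*(1+i["k1"]*(s@s))
    return np.array([K[1,1]*s[1]+K[1,2],K[0,0]*s[0]+K[0,2]])
E
python3 - <<'E'
from h import *
np.set_printoptions(precision=3,suppress=True)
for c in("scene","top"):
    im=ctrl.grab_frame(c);cv2.imwrite(f"pics/{c}0.png",im[:,:,::-1])
    print(c,np.array(ctrl.camera_info(c)["cam_to_world"])[:3,3])
    for t in("guard_grip","guard_plate","slicer_fence","slicer_pins","slicer","jar_mid","mug_mid","bottle_mid"):
        print(t,[(np.round(d["point"]),round(d["score"],2)) for d in ctrl.spot_point(c,t)])
print(ctrl.get_state())
E
```

```text
pics
scene [0.9   0.414 0.892]
guard_grip [(array([241., 422.]), 0.64), (array([278., 334.]), 0.56)]
guard_plate [(array([244., 418.]), 0.62)]
slicer_fence [(array([171., 179.]), 0.71)]
slicer_pins [(array([164., 195.]), 0.88)]
slicer [(array([175., 200.]), 0.7)]
jar_mid [(array([336., 253.]), 0.97), (array([264., 186.]), 0.71)]
mug_mid [(array([268., 186.]), 0.98)]
bottle_mid [(array([216., 142.]), 0.9)]
top [0.414 0.061 0.893]
guard_grip [(array([333., 137.]), 0.8), (array([221., 184.]), 0.44)]
guard_plate [(array([333., 139.]), 0.74), (array([222., 186.]), 0.61)]
slicer_fence [(array([185., 407.]), 0.58)]
slicer_pins [(array([217., 402.]), 0.68)]
slicer [(array([220., 392.]), 0.8)]
jar_mid [(array([121., 197.]), 0.97)]
mug_mid [(array([120., 300.]), 0.62)]
bottle_mid [(array([115., 377.]), 0.68)]
{'t': 0.9, 'joint_positions': array([-1.2  ,  0.32 ,  1.564, -0.   ,  1.257, -0.02 ]), 'dq': array([ 0.   , -0.001, -0.   ,  0.   ,  0.001, -0.001]), 'tau': array([  0.001, -41.233, -23.223,   0.073,   0.038,  -0.   ]), 'position': array([ 0.219, -0.532,  0.214]), 'eef_rot': array([[ 0.925,  0.381,  0.   ],
       [ 0.381, -0.925, -0.   ],
       [-0.   ,  0.   , -1.   ]]), 'ft_force': array([ 0.896, -0.167,  0.77 ]), 'ft_torque': array([0.011, 0.014, 0.024]), 'grasp_force': 0.0, 'grip_width': 0.09135287814905554}
```

View pics/scene0.png

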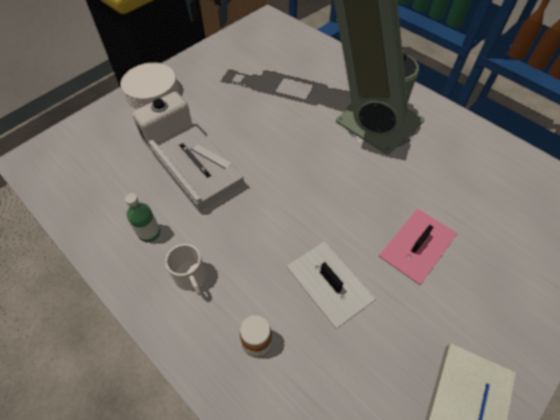

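View pics/top0.png

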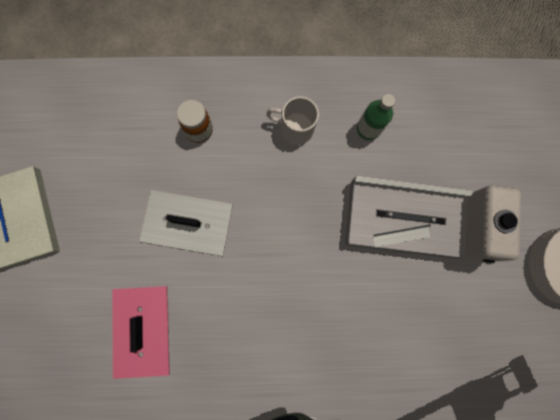

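Scene picture: slicer with fence at about (171,179), mug (265,185), jar (335,255), bottle (218,143). The candidates for the guard plate are a silvery plate, scene (278,334) / top (221,184), and a pink plate, scene (241,422) / top (333,137). The description says aluminium, so I take the silvery one. Next is one close crop to check it, plus the measurement.

```bash
cat > m.py <<'E'
from h import *
np.set_printoptions(precision=4,suppress=True)
a=cv2.imread("pics/top0.png");
c1=cv2.resize(a[180:265,130:242],None,fx=5,fy=5,interpolation=cv2.INTER_CUBIC)
c2=cv2.resize(a[170:265,335:480],None,fx=5,fy=5,interpolation=cv2.INTER_CUBIC)
cv2.imwrite("pics/c1.png",c1);cv2.imwrite("pics/c2.png",c2)
near=lambda l,p:min(l,key=lambda d:np.hypot(*(np.array(d["point"])-p)))["point"] if l else None
P={}
for t,ps,pt in(("guard_grip",(278,334),(221,184)),("slicer_fence",(171,179),(185,407)),("slicer_pins",(164,195),(217,402)),("slicer",(175,200),(220,392)),("jar_mid",(336,253),(121,197)),("mug_mid",(268,186),(120,300)),("bottle_mid",(216,142),(115,377))):
    s=near(ctrl.spot_point("scene",t),ps);q=near(ctrl.spot_point("top",t),pt)
    print(t,s,q,tri("scene",s,"top",q))
for t,ps,pt in(("guard_plate",(278,334),(221,184)),("slicer",(175,200),(220,392))):
  for c,p in(("scene",ps),("top",pt)):
    r=ctrl.regions_of(c,t)
    for d in r:
        if np.hypot(*(np.array(d["point"])-p))<30:
            m=d["pixels"].astype(np.uint8);cn=max(cv2.findContours(m,0,2)[0],key=cv2.contourArea)
            box=cv2.boxPoints(cv2.minAreaRect(cn));print(t,c,d["score"],m.sum(),box.tolist())
            if t=="guard_plate":
                W=np.array([at(c,(y,x),.006)[:2] for x,y in cn[:,0]],np.float32);print(cv2.minAreaRect(W))
E
python3 m.py
```

```text
guard_grip [277.5, 334.3] [221.0, 183.8] (array([0.5334, 0.2414, 0.0323]), np.float64(0.00979852208628601))
slicer_fence [171.3, 178.6] [184.7, 406.8] (array([ 0.6001, -0.245 ,  0.072 ]), np.float64(0.008731825067536315))
slicer_pins [163.7, 195.3] [216.9, 401.7] (array([ 0.5382, -0.2449,  0.0466]), np.float64(0.0068284421625310916))
slicer [175.0, 199.7] [219.6, 392.2] (array([ 0.5383, -0.2372,  0.0033]), np.float64(0.006001767469317839))
jar_mid [335.7, 252.9] [120.7, 196.7] (array([0.761 , 0.2097, 0.0488]), np.float64(0.00048784404489912194))
mug_mid [267.6, 185.6] [119.6, 299.5] (array([ 0.7608, -0.0204,  0.0473]), np.float64(0.004933303022899467))
bottle_mid [215.6, 142.1] [114.7, 377.1] (array([ 0.7542, -0.186 ,  0.0879]), np.float64(0.006318821903757816))
guard_plate scene 0.56 3891 [[284.02099609375, 266.8066101074219], [323.9324951171875, 234.72093200683594], [375.752197265625, 299.1795959472656], [335.8406982421875, 331.2652587890625]]
((0.5381563305854797, 0.23889756202697754), (0.1956980973482132, 0.12602905929088593), 79.43016815185547)
guard_plate top 0.64 4345 [[139.44631958007812, 241.13758850097656], [148.7181396484375, 188.59730529785156], [232.1778564453125, 203.3254852294922], [222.90603637695312, 255.8657684326172]]
((0.5373906493186951, 0.2373841553926468), (0.18968965113162994, 0.12098906189203262), 79.15863800048828)
slicer scene 0.88 6470 [[124.53955078125, 117.70993041992188], [171.39553833007812, 82.09939575195312], [246.93307495117188, 181.49087524414062], [200.07708740234375, 217.10140991210938]]
```

View pics/c1.png

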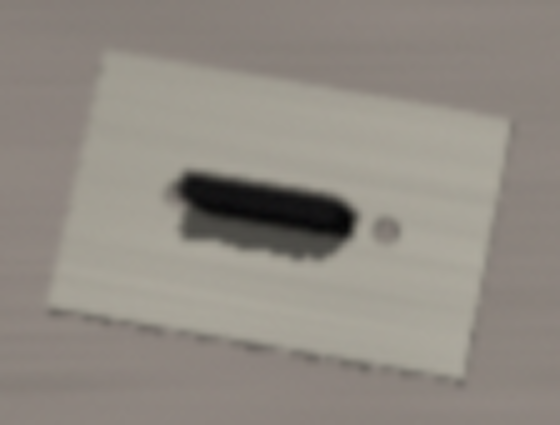

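View pics/c2.png

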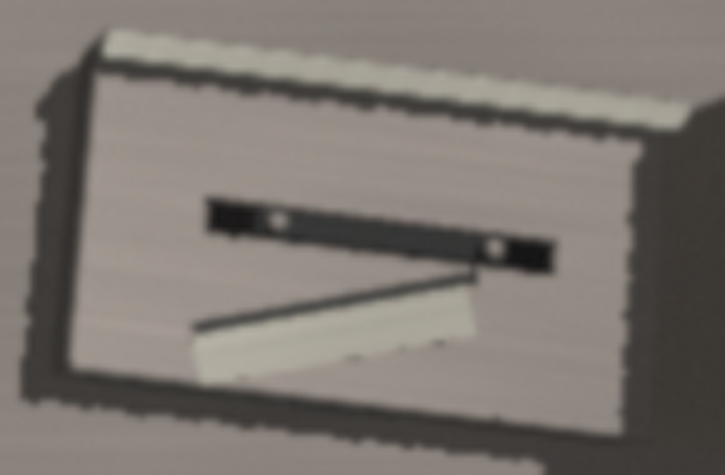

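Top picture and crops: the brushed silvery plate (top centre (221,186)) has a black grip and hole, so it is the aluminium one. The slicer crop shows a dark slot with two pins near top pixels (214,391) and (220,434), with the fence along the upper edge. Next I refine the pins, fence line and grip.

```bash
cat > m2.py <<'E'
from h import *
np.set_printoptions(precision=4,suppress=True)
g=cv2.cvtColor(cv2.imread("pics/top0.png"),cv2.COLOR_BGR2GRAY).astype(float)
def cen(g,r,c,w=3):
    p=g[r-w:r+w+1,c-w:c+w+1];p=np.clip(p-(p.min()+.55*(p.max()-p.min())),0,None)
    y,x=np.mgrid[r-w:r+w+1,c-w:c+w+1];return np.array([(y*p).sum(),(x*p).sum()])/p.sum()
pp=[cen(g,214,391),cen(g,220,434)]
W=[at("top",p,.058) for p in pp];print(pp,W,"sep",np.linalg.norm(W[0]-W[1]),"mid",(W[0]+W[1])/2)
# fence: bright strip lower edge (bright->dark) along columns
pts=[]
for c in range(362,466,3):
    col=g[176:206,c];k=np.argmin(np.diff(col[:]));
    d=-np.diff(col);k=int(d.argmax());s=slice(max(k-1,0),k+2);r=176+(np.arange(30-1)[s]*d[s]).sum()/d[s].sum()+.5
    pts.append(at("top",(r,c),.068)[:2])
pts=np.array(pts,np.float32);vx,vy,x0,y0=cv2.fitLine(pts,cv2.DIST_HUBER,0,.001,.001).ravel()
n=np.array([-vy,vx]);print("fence dir",vx,vy,np.degrees(np.arctan2(vy,vx)),"pt",x0,y0,"resid mm",np.round((pts-[x0,y0])@n*1e3,1))
d=W[0]-W[1];print("pin dir",np.degrees(np.arctan2(d[1],d[0])),"pins to fence mm",((W[0]+W[1])[:2]/2-[x0,y0])@n*1e3)
s=ctrl.grab_frame("scene");cv2.imwrite("pics/c3.png",cv2.resize(s[130:215,130:255,::-1],None,fx=6,fy=6,interpolation=cv2.INTER_CUBIC))
print([proj("scene",w) for w in W])
for z in(.031,.05):print("grip",z,at("top",(221,183.8),z),at("scene",(277.5,334.3),z))
E
python3 m2.py
```

```text
[array([212.9747, 390.7162]), array([219.2663, 433.3474])] [array([ 0.5435, -0.2141,  0.058 ]), array([ 0.5282, -0.3078,  0.058 ])] sep 0.09496889230107099 mid [ 0.5359 -0.261   0.058 ]
fence dir 0.13858649 0.9903503 82.033936 pt 0.5978425 -0.25008133 resid mm [-0.2  0.6 -0.2 -0.2  0.3 -0.3  0.7 -0.  -0.3  0.4 -0.2  0.8  0.2 -0.3
  0.6 -0.1 -0.3  0.3 -0.3  0.7  0.1 -0.3  0.5 -0.2 -0.2  0.3 -0.2  0.8
 -0.1 -0.1  0.4 -0.2  0.6  0.1 -0.1]
pin dir 80.77857643598996 pins to fence mm 59.87835066246872
[array([168.4076, 201.5117]), array([147.764 , 184.3875])]
grip 0.031 [0.5363 0.2376 0.031 ] [0.5298 0.245  0.031 ]
grip 0.05 [0.5336 0.2337 0.05  ] [0.538  0.2488 0.05  ]
```

View pics/c3.png

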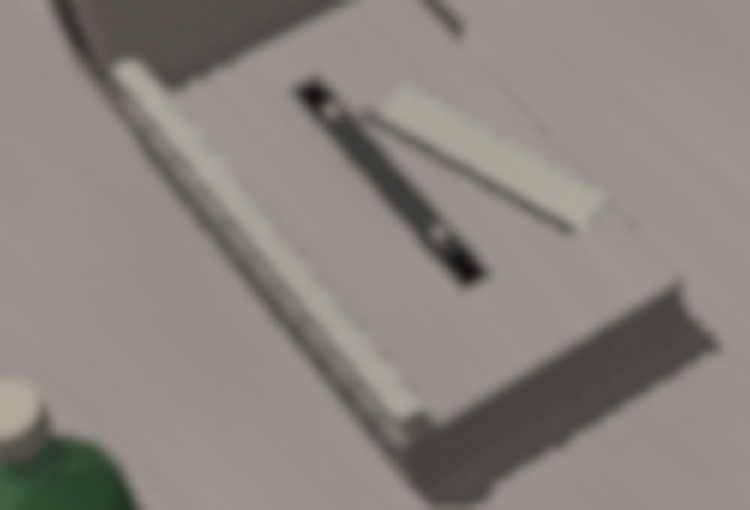

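Scene crop: pins at scene about (169,203) and (148,185), within 2 px of the projection of my top-view points. Pin height, 60 mm fence distance and 95 mm spacing all agree. Now I move above the grip.

Emit:
play_rows([
  [1,[0.0282,-0.0283,0],0],
  [1,[0.0282,-0.0283,0],0],
  [1,[0.0282,-0.0283,0],0],
  [1,[0.0282,-0.0283,0],0],
  [1,[0.0282,-0.0283,0],0],
])

```text
t: 2.27
position: [0.2958, -0.3455, 0.214]
eef_rot: [[0.925, 0.38, 0.0], [0.38, -0.925, -0.0], [0.0, 0.0, -1.0]]
ft_force: [1.2, 0.0, 0.0]
grip_width: 0.0909
grasp_force: 0.0
```

Emit:
play_rows([
  [1,[0.0282,-0.0283,0],0],
  [1,[0.0282,-0.0283,0],0],
  [1,[0.0282,-0.0283,0],0],
  [1,[0.0282,-0.0283,0],0],
  [1,[0.0282,-0.0283,0],0],
])

```text
t: 2.68
position: [0.3723, -0.1608, 0.2143]
eef_rot: [[0.925, 0.38, 0.001], [0.38, -0.925, -0.001], [0.001, 0.001, -1.0]]
ft_force: [1.0, -0.1, -0.7]
grip_width: 0.0911
grasp_force: 0.0
```

Emit:
play_rows([
  [1,[0.0282,-0.0283,0],0],
  [1,[0.0282,-0.0283,0],0],
  [1,[0.0282,-0.0283,0],0],
  [1,[0.0282,-0.0283,0],0],
  [1,[0.0282,-0.0283,0],0],
])

```text
t: 3.1
position: [0.4488, 0.024, 0.2143]
eef_rot: [[0.924, 0.381, 0.001], [0.381, -0.924, -0.0], [0.001, 0.001, -1.0]]
ft_force: [0.6, -0.7, -0.2]
grip_width: 0.0912
grasp_force: 0.0
```

Emit:
play_rows([
  [1,[0.0282,-0.0283,0],0],
  [1,[0.0282,-0.0283,0],0],
  [1,[0.0282,-0.0283,0],0],
  [1,[0.0282,-0.0283,0],0],
  [1,[0.0282,-0.0283,0],0],
])

```text
t: 3.52
position: [0.5253, 0.2086, 0.214]
eef_rot: [[0.924, 0.381, 0.0], [0.381, -0.924, -0.0], [0.0, 0.0, -1.0]]
ft_force: [0.3, -1.3, 0.3]
grip_width: 0.0913
grasp_force: 0.0
```

Emit:
play_rows([
  [1,[0.005,-0.005,0],0],
  [1,[0.005,-0.005,0],0],
  [1,[0.005,-0.005,0],0],
  [1,[0.005,-0.005,0],0],
  [1,[0.005,-0.005,0],0],
])

```text
t: 3.93
position: [0.5385, 0.2385, 0.2142]
eef_rot: [[0.925, 0.38, 0.0], [0.38, -0.925, -0.0], [-0.0, 0.0, -1.0]]
ft_force: [0.3, 1.0, 0.3]
grip_width: 0.0918
grasp_force: 0.0
```

Emit:
play_rows([
  [1,[0,0,0],-7],
  [1,[0,0,0],-7],
  [1,[0,0,0],-7],
  [1,[0,0,0],-7],
  [1,[0,0,0],-7],
])

```text
t: 4.35
position: [0.5385, 0.2384, 0.2142]
eef_rot: [[0.535, 0.845, 0.0], [0.845, -0.535, -0.0], [0.0, 0.0, -1.0]]
ft_force: [0.1, -0.1, 0.3]
grip_width: 0.091
grasp_force: 0.0
```

Emit:
play_rows([
  [1,[0,0,0.02],-7],
  [1,[0,0,0.02],-7],
  [1,[0,0,0.02],-7],
  [1,[0,0,0],-0.8],
  [1,[0,0,0],0],
])

```text
t: 4.77
position: [0.5382, 0.2384, 0.1536]
eef_rot: [[0.191, 0.982, -0.002], [0.982, -0.191, -0.001], [-0.001, -0.001, -1.0]]
ft_force: [0.6, 0.3, 1.1]
grip_width: 0.091
grasp_force: 0.0
```

```bash
cat > st.py <<'E'
import sys
from h import *
np.set_printoptions(precision=4,suppress=True)
# usage: st.py X Y yaw : tool-frame shift to world target (xy), turn needed
s=ctrl.get_state();R=np.array(s["eef_rot"]);p=s["position"]
yaw=np.degrees(np.arctan2(R[1,0],R[0,0]))
print("t",round(s["t"],2),"p",p,"yaw",round(yaw,2),"F",s["ft_force"],"T",s["ft_torque"],"w",s["grip_width"],"gf",s["grasp_force"])
if len(sys.argv)>3:
    X,Y,w=map(float,sys.argv[1:4]);print("tool shift now",(R.T@np.array([X-p[0],Y-p[1],0]))[:2],"turn",yaw-w)
E
python3 - <<'E'
from h import *
a=ctrl.grab_frame("scene");b=ctrl.grab_frame("top")
cv2.imwrite("pics/g1.png",np.hstack([cv2.resize(a[180:340,260:420,::-1],(400,400)),cv2.resize(b[150:290,110:250,::-1],(400,400))]))
E
python3 st.py .538 .238 79.2
```

```text
t 4.87 p [0.5394 0.2391 0.1554] yaw 79.02 F [ 0.2557 -0.7405  0.5733] T [-0.0482 -0.1042 -0.0265] w 0.09108534734200684 gf 0.0
tool shift now [-0.0014 -0.0012] turn -0.1812287437389699
```

View pics/g1.png

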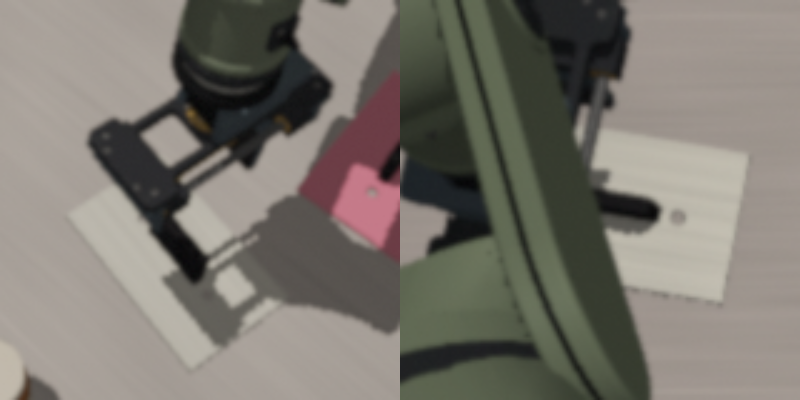

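The view shows the open fingers straddling the grip of the aluminium plate. Descending and closing.

Emit:
play_rows([
  [1,[0,0,0.025],0],
  [1,[0,0,0.025],0],
  [1,[0,0,0.025],0],
  [1,[0,0,0.025],0],
  [1,[0,0,0.02],0],
])

```text
t: 5.28
position: [0.5393, 0.2393, 0.034]
eef_rot: [[0.19, 0.982, 0.002], [0.982, -0.19, 0.001], [0.001, 0.002, -1.0]]
ft_force: [-0.5, 0.3, 0.5]
grip_width: 0.0911
grasp_force: 0.0
```

Emit:
play_rows([
  [1,[0,0,0.012],0],
  [1,[0,0,0.009],0],
  [1,[0,0,0],0],
  [0,[0,0,0],0],
  [0,[0,0,0],0],
])

```text
t: 5.7
position: [0.5397, 0.2396, 0.0144]
eef_rot: [[0.188, 0.982, 0.003], [0.982, -0.188, 0.001], [0.002, 0.002, -1.0]]
ft_force: [0.0, 0.5, -0.0]
grip_width: 0.0805
grasp_force: 0.0
```

Emit:
play_rows([
  [0,[0,0,0],0],
  [0,[0,0,0],0],
  [0,[0,0,0],0],
  [0,[0,0,0],0],
  [0,[0,0,0],0],
])

```text
t: 6.12
position: [0.5386, 0.2392, 0.0132]
eef_rot: [[0.188, 0.982, 0.0], [0.982, -0.188, 0.0], [0.0, 0.0, -1.0]]
ft_force: [0.7, -0.5, -1.2]
grip_width: 0.0473
grasp_force: 0.0
```

```bash
python3 st.py .536 -.261 82
```

```text
t 6.12 p [0.5386 0.2392 0.0132] yaw 79.19 F [ 0.6516 -0.4982 -1.1967] T [-0.0806 -0.1035  0.0048] w 0.04727304574418815 gf 0.0
tool shift now [-0.4918  0.0913] turn -2.8110592880501315
```

Emit:
play_rows([
  [0,[0,0,0],0],
  [0,[0,0,0],0],
  [0,[0,0,0],0],
  [0,[0,0,0],0],
  [0,[0,0,0],0],
])

```text
t: 6.53
position: [0.5378, 0.2391, 0.0128]
eef_rot: [[0.188, 0.982, -0.002], [0.982, -0.188, -0.0], [-0.001, -0.002, -1.0]]
ft_force: [-2.6, 0.9, 1.1]
grip_width: 0.0141
grasp_force: 1.1
```

Emit:
play_rows([
  [0,[0,0,0],0],
  [0,[0,0,0],0],
  [0,[0,0,0],0],
  [0,[0,0,0],0],
  [0,[0,0,0],0],
])

```text
t: 6.95
position: [0.5382, 0.2391, 0.0129]
eef_rot: [[0.187, 0.982, -0.001], [0.982, -0.187, -0.0], [-0.0, -0.0, -1.0]]
ft_force: [-1.3, 0.1, 0.5]
grip_width: 0.014
grasp_force: 30.0
```

```bash
python3 st.py .536 -.261 82
```

```text
t 6.95 p [0.5382 0.2391 0.0129] yaw 79.2 F [-1.3413  0.1066  0.5403] T [-0.0566  0.2417 -0.032 ] w 0.014035176308128729 gf 29.999197125434875
tool shift now [-0.4916  0.0916] turn -2.8036098152323774
```

Emit:
play_rows([
  [0,[0,0,-0.01],0],
  [0,[0,0,-0.03],0],
  [0,[0,0,-0.035],0],
  [0,[0,0,-0.035],0],
  [0,[0,0,-0.025],0],
])

```text
t: 7.37
position: [0.5398, 0.2394, 0.1512]
eef_rot: [[0.188, 0.982, 0.004], [0.982, -0.188, 0.001], [0.002, 0.004, -1.0]]
ft_force: [0.7, 0.1, -3.9]
grip_width: 0.0139
grasp_force: 30.0
```

Emit:
play_rows([
  [0,[-0.02,0.0035,0],0],
  [0,[-0.03,0.0053,0],0],
  [0,[-0.035,0.0062,0],0],
  [0,[-0.035,0.0062,0],0],
  [0,[-0.035,0.0062,0],0],
])

```text
t: 7.78
position: [0.5362, 0.0802, 0.1482]
eef_rot: [[0.187, 0.982, 0.001], [0.982, -0.187, -0.001], [-0.0, 0.001, -1.0]]
ft_force: [1.2, -0.3, -3.9]
grip_width: 0.0138
grasp_force: 30.0
```

Emit:
play_rows([
  [0,[-0.035,0.0062,0],0],
  [0,[-0.035,0.0062,0],0],
  [0,[-0.035,0.0062,0],0],
  [0,[-0.035,0.0062,0],0],
  [0,[-0.035,0.0062,0],0],
])

```text
t: 8.2
position: [0.5338, -0.098, 0.1482]
eef_rot: [[0.188, 0.982, 0.001], [0.982, -0.188, -0.001], [-0.0, 0.001, -1.0]]
ft_force: [0.3, 0.8, -4.4]
grip_width: 0.0134
grasp_force: 30.0
```

Emit:
play_rows([
  [0,[-0.035,0.0062,0],0],
  [0,[-0.035,0.0062,0],0],
  [0,[-0.035,0.0062,0],0],
  [0,[-0.03,0.0053,0],0],
  [0,[-0.014,0.0025,0],0],
])

```text
t: 8.62
position: [0.5318, -0.2516, 0.1481]
eef_rot: [[0.19, 0.982, 0.001], [0.982, -0.19, -0.003], [-0.003, 0.001, -1.0]]
ft_force: [0.4, 0.8, -4.4]
grip_width: 0.0138
grasp_force: 30.0
```

Emit:
play_rows([
  [0,[0,0,0],-1.4],
  [0,[0,0,0],-1.4],
  [0,[0,0,0],0],
  [0,[0,0,0],0],
  [0,[0,0,0],0],
])

```text
t: 9.03
position: [0.5321, -0.2459, 0.1481]
eef_rot: [[0.138, 0.99, -0.0], [0.99, -0.138, 0.0], [0.0, -0.0, -1.0]]
ft_force: [0.8, -0.3, -4.1]
grip_width: 0.014
grasp_force: 30.0
```

```bash
python3 st.py .532 -.248 82
python3 - <<'E'
from h import *
a=ctrl.grab_frame("scene");b=ctrl.grab_frame("top")
cv2.imwrite("pics/g2.png",np.hstack([cv2.resize(a[80:260,80:260,::-1],(400,400)),cv2.resize(b[120:300,330:510,::-1],(400,400))]))
E
```

```text
t 9.03 p [ 0.5321 -0.2459  0.1481] yaw 82.08 F [ 0.8067 -0.3307 -4.1414] T [-0.0058 -0.0453 -0.0337] w 0.01403895133212672 gf 29.99934732913971
tool shift now [-0.0021  0.0002] turn 0.07982717515771753
```

View pics/g2.png

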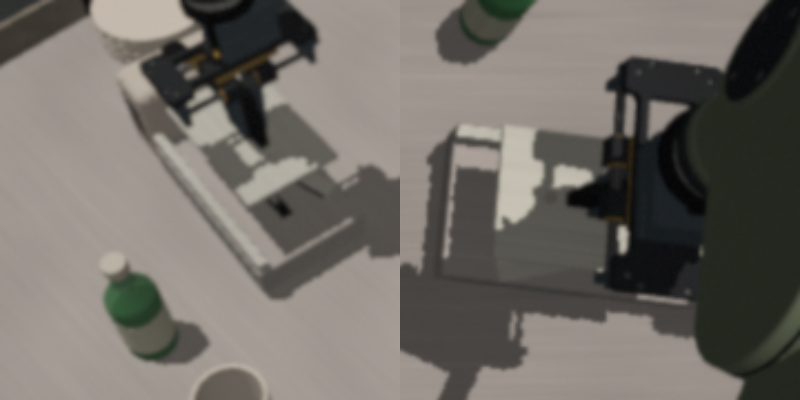

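Plate is held level above the bed. Lowering to 4 mm above the pin tops.

Emit:
play_rows([
  [0,[0,0,0.02],0],
  [0,[0,0,0.025],0],
  [0,[0,0,0.018],0],
  [0,[0,0,0.008],0],
  [0,[0,0,0],0],
])

```text
t: 9.55
position: [0.5308, -0.2462, 0.0751]
eef_rot: [[0.139, 0.99, -0.004], [0.99, -0.139, 0.002], [0.001, -0.004, -1.0]]
ft_force: [-0.1, -0.4, -3.1]
grip_width: 0.0138
grasp_force: 30.0
```

Emit:
play_rows([
  [0,[0,0.001,0],0],
  [0,[0,0.001,0],0],
  [0,[0,0.001,0],0],
  [0,[0,0,0],0],
  [0,[0,0,0],0],
])

```text
t: 9.97
position: [0.5355, -0.2479, 0.0778]
eef_rot: [[0.139, 0.99, 0.001], [0.99, -0.139, -0.001], [-0.001, 0.002, -1.0]]
ft_force: [-0.2, 0.1, -3.7]
grip_width: 0.0138
grasp_force: 30.0
```

Emit:
play_rows([
  [0,[0,0.001,0],0],
  [0,[0,0.001,0],0],
  [0,[0,0,0],0],
  [0,[0,0,0],0],
  [0,[0,0,0],0],
])

```text
t: 10.38
position: [0.5367, -0.2479, 0.0769]
eef_rot: [[0.139, 0.99, -0.001], [0.99, -0.139, 0.0], [0.0, -0.001, -1.0]]
ft_force: [-1.6, 0.0, -3.4]
grip_width: 0.014
grasp_force: 30.0
```

Emit:
play_rows([
  [0,[0,0.001,0],0],
  [0,[0,0.0005,0],0],
  [0,[0,0,0],0],
  [0,[0,0,0],0],
  [0,[0,0,0],0],
])

```text
t: 10.8
position: [0.5367, -0.2479, 0.0766]
eef_rot: [[0.139, 0.99, -0.004], [0.99, -0.139, 0.001], [0.0, -0.004, -1.0]]
ft_force: [-6.3, 0.3, -1.3]
grip_width: 0.0138
grasp_force: 30.0
```

Fence touched (6 N). Ease off a little and lower onto the pins.

Emit:
play_rows([
  [0,[0,-0.0007,0.002],0],
  [0,[0,0,0.002],0],
  [0,[0,0,0],0],
  [0,[0,0,0],0],
  [0,[0,0,0],0],
])

```text
t: 11.22
position: [0.5367, -0.2477, 0.0723]
eef_rot: [[0.139, 0.99, -0.002], [0.99, -0.139, 0.001], [0.0, -0.003, -1.0]]
ft_force: [-5.6, -0.5, -4.8]
grip_width: 0.0137
grasp_force: 30.0
```

Emit:
play_rows([
  [0,[0,0,0.001],0],
  [0,[0,0,0],0],
  [0,[0,0,0],0],
  [0,[0,0,0],0],
  [0,[0,0,0],0],
])

```text
t: 11.63
position: [0.5367, -0.2478, 0.0717]
eef_rot: [[0.139, 0.99, -0.002], [0.99, -0.139, 0.001], [0.0, -0.002, -1.0]]
ft_force: [-6.0, 0.6, -3.2]
grip_width: 0.0135
grasp_force: 30.0
```

Emit:
play_rows([
  [0,[0,0,0.001],0],
  [0,[0,0,0],0],
  [0,[0,0,0],0],
  [0,[0,0,0],0],
  [0,[0,0,0],0],
])

```text
t: 12.05
position: [0.5367, -0.2478, 0.0708]
eef_rot: [[0.139, 0.99, -0.002], [0.99, -0.139, 0.001], [0.0, -0.002, -1.0]]
ft_force: [-6.2, 1.2, -1.5]
grip_width: 0.0136
grasp_force: 30.0
```

```bash
python3 st.py .536 -.261 82
```

```text
t 12.05 p [ 0.5367 -0.2478  0.0708] yaw 82.0 F [-6.2331  1.2287 -1.4789] T [0.0971 1.073  0.0393] w 0.013608795294806943 gf 29.99995708465576
tool shift now [-0.0132  0.0012] turn -0.0008890595620982822
```

Pin tops touched at underside about 58 mm, as expected. Slide toward −y with light pressure.

Emit:
play_rows([
  [0,[-0.001,0,0.001],0],
  [0,[-0.001,0,0],0],
  [0,[-0.001,0,0],0],
  [0,[-0.001,0,0],0],
  [0,[0,0,0],0],
])

```text
t: 12.47
position: [0.5365, -0.2496, 0.0709]
eef_rot: [[0.14, 0.99, -0.002], [0.99, -0.14, 0.004], [0.004, -0.002, -1.0]]
ft_force: [-6.3, 9.3, 5.6]
grip_width: 0.0138
grasp_force: 30.0
```

Emit:
play_rows([
  [0,[-0.001,0,0],0],
  [0,[-0.001,0,0],0],
  [0,[-0.001,0,0],0],
  [0,[0,0,0],0],
  [0,[0,0,0],0],
])

```text
t: 12.88
position: [0.536, -0.2526, 0.0708]
eef_rot: [[0.14, 0.99, -0.002], [0.99, -0.14, 0.004], [0.004, -0.002, -1.0]]
ft_force: [-6.2, 7.4, 5.0]
grip_width: 0.0141
grasp_force: 30.0
```

Emit:
play_rows([
  [0,[-0.001,-0.0004,0],0],
  [0,[-0.001,0,0],0],
  [0,[0,0,0],0],
  [0,[0,0,0],0],
  [0,[0,0,0],0],
])

```text
t: 13.3
position: [0.5357, -0.2551, 0.0707]
eef_rot: [[0.14, 0.99, -0.001], [0.99, -0.14, 0.003], [0.003, -0.001, -1.0]]
ft_force: [-5.2, 6.2, 3.0]
grip_width: 0.0142
grasp_force: 30.0
```

Emit:
play_rows([
  [0,[-0.001,0,0],0],
  [0,[-0.0005,0,0],0],
  [0,[0,0,0],0],
  [0,[0,0,0],0],
  [0,[0,0,0],0],
])

```text
t: 13.72
position: [0.5353, -0.2574, 0.0698]
eef_rot: [[0.139, 0.99, -0.001], [0.99, -0.139, 0.002], [0.002, -0.002, -1.0]]
ft_force: [-4.1, 2.9, -2.2]
grip_width: 0.0139
grasp_force: 30.0
```

Emit:
play_rows([
  [0,[-0.001,0,0],0],
  [0,[-0.0005,0,0],0],
  [0,[0,0,0],0],
  [0,[0,0,0],0],
  [0,[0,0,0],0],
])

```text
t: 14.13
position: [0.5351, -0.259, 0.0696]
eef_rot: [[0.139, 0.99, -0.001], [0.99, -0.139, 0.002], [0.002, -0.002, -1.0]]
ft_force: [-5.0, 3.1, -3.4]
grip_width: 0.0143
grasp_force: 30.0
```

It dropped at y ≈ −0.2575: z fell and the vertical support went. Lower gently.

Emit:
play_rows([
  [0,[0,0,0.001],0],
  [0,[0,0,0.0005],0],
  [0,[0,0,0],0],
  [0,[0,0,0],0],
  [0,[0,0,0],0],
])

```text
t: 14.55
position: [0.5351, -0.2593, 0.0683]
eef_rot: [[0.139, 0.99, -0.001], [0.99, -0.139, 0.001], [0.001, -0.002, -1.0]]
ft_force: [-5.1, 1.9, -0.7]
grip_width: 0.0138
grasp_force: 30.0
```

Emit:
play_rows([
  [0,[0,-0.0005,0.001],0],
  [0,[0,0,0.0005],0],
  [0,[0,0,0],0],
  [0,[0,0,0],0],
  [0,[0,0,0],0],
])

```text
t: 14.97
position: [0.535, -0.2596, 0.0669]
eef_rot: [[0.139, 0.99, -0.0], [0.99, -0.139, 0.0], [0.0, -0.0, -1.0]]
ft_force: [-4.5, 1.7, -2.9]
grip_width: 0.0139
grasp_force: 30.0
```

Emit:
play_rows([
  [0,[0,0,0.001],0],
  [0,[0,0,0.0005],0],
  [0,[0,0,0],0],
  [0,[0,0,0],0],
  [0,[0,0,0],0],
])

```text
t: 15.38
position: [0.535, -0.2598, 0.0654]
eef_rot: [[0.139, 0.99, -0.0], [0.99, -0.139, 0.0], [-0.0, -0.0, -1.0]]
ft_force: [-4.8, 1.7, -2.9]
grip_width: 0.0135
grasp_force: 30.0
```

```bash
python3 st.py .536 -.261 82
```

```text
t 15.38 p [ 0.535  -0.2598  0.0654] yaw 81.99 F [-4.8059  1.6632 -2.8562] T [ 0.2118  0.8013 -0.0409] w 0.013493583438321185 gf 29.999727308750153
tool shift now [-0.001   0.0012] turn -0.00689599198871349
```

Going down freely, about 2.5 mm left to the bed.

Emit:
play_rows([
  [0,[0,0,0.001],0],
  [0,[0,0,0.0005],0],
  [0,[0,0,0],0],
  [0,[0,0,0],0],
  [0,[0,0,0],0],
])

```text
t: 15.8
position: [0.535, -0.2599, 0.0639]
eef_rot: [[0.139, 0.99, -0.0], [0.99, -0.139, -0.0], [-0.0, -0.0, -1.0]]
ft_force: [-5.2, 0.8, -1.3]
grip_width: 0.0139
grasp_force: 30.0
```

Emit:
play_rows([
  [0,[0,0,0.001],0],
  [0,[0,0,0],0],
  [0,[0,0,0],0],
  [0,[0,0,0],0],
  [0,[0,0,0],0],
])

```text
t: 16.22
position: [0.535, -0.2599, 0.0629]
eef_rot: [[0.139, 0.99, -0.0], [0.99, -0.139, -0.0], [-0.0, -0.0, -1.0]]
ft_force: [-4.6, 0.7, -1.1]
grip_width: 0.0142
grasp_force: 30.0
```

Emit:
play_rows([
  [0,[0,0,0.0007],0],
  [0,[0,0,0],0],
  [0,[0,0,0],0],
  [0,[0,0,0],0],
  [0,[0,0,0],0],
])

```text
t: 16.63
position: [0.535, -0.2599, 0.0628]
eef_rot: [[0.139, 0.99, -0.0], [0.99, -0.139, -0.0], [-0.0, -0.0, -1.0]]
ft_force: [-6.1, 1.5, 1.7]
grip_width: 0.0137
grasp_force: 30.0
```

Contact with the bed at underside 49.9 mm, so it is flush. Release.

Emit:
play_rows([
  [0.3,[0,0,0],0],
  [0.3,[0,0,0],0],
  [0.3,[0,0,0],0],
  [0.3,[0,0,0],0],
  [0.3,[0,0,0],0],
])

```text
t: 17.05
position: [0.5361, -0.2602, 0.0627]
eef_rot: [[0.139, 0.99, 0.002], [0.99, -0.139, -0.001], [-0.001, 0.002, -1.0]]
ft_force: [-0.3, 0.4, 0.3]
grip_width: 0.0275
grasp_force: 0.0
```

Emit:
play_rows([
  [0.6,[0,0,0],0],
  [0.6,[0,0,0],0],
  [0.6,[0,0,0],0],
  [0.6,[0,0,0],0],
  [0.6,[0,0,0],0],
])

```text
t: 17.47
position: [0.5352, -0.2598, 0.0622]
eef_rot: [[0.139, 0.99, 0.0], [0.99, -0.139, -0.0], [-0.0, 0.0, -1.0]]
ft_force: [-0.3, -0.5, -0.4]
grip_width: 0.0542
grasp_force: 0.0
```

Emit:
play_rows([
  [0.6,[0,0,-0.005],0],
  [0.6,[0,0,-0.02],0],
  [0.6,[0,0,-0.03],0],
  [0.6,[0,0,-0.04],0],
  [0.6,[0,0,-0.04],0],
])

```text
t: 17.88
position: [0.5345, -0.2595, 0.1984]
eef_rot: [[0.139, 0.99, -0.002], [0.99, -0.139, 0.001], [0.001, -0.002, -1.0]]
ft_force: [-0.1, -0.6, 0.8]
grip_width: 0.0546
grasp_force: 0.0
```

Emit:
play_rows([
  [0.6,[0,-0.04,0],0],
  [0.6,[0,-0.04,0],0],
  [0.6,[0,-0.04,0],0],
  [0.6,[0,-0.04,0],0],
  [0.6,[0,-0.02,0],0],
])

```text
t: 18.3
position: [0.3526, -0.2332, 0.1974]
eef_rot: [[0.14, 0.99, -0.002], [0.99, -0.14, 0.001], [0.0, -0.002, -1.0]]
ft_force: [0.3, 0.3, 0.2]
grip_width: 0.0548
grasp_force: 0.0
```

```bash
python3 st.py
python3 - <<'E'
from h import *
np.set_printoptions(precision=4,suppress=True)
a=ctrl.grab_frame("scene");b=ctrl.grab_frame("top")
cv2.imwrite("pics/g3.png",np.hstack([cv2.resize(a[100:230,110:260,::-1],(460,400)),cv2.resize(b[160:280,330:450,::-1],(340,400))]))
for c,m in(("scene",a),("top",b)):
    for d in ctrl.regions_of(c,"guard_plate"):
        cn=max(cv2.findContours(d["pixels"].astype(np.uint8),0,2)[0],key=cv2.contourArea)
        print(c,d["score"],d["point"],cv2.minAreaRect(np.array([at(c,(y,x),.056)[:2] for x,y in cn[:,0]],np.float32)))
E
```

```text
t 18.3 p [ 0.3526 -0.2332  0.1974] yaw 81.97 F [0.2632 0.2534 0.2474] T [-0.0403 -0.0341 -0.044 ] w 0.05484789165417856 gf 0.0
scene 0.65 [160.8, 194.0] ((0.5335838794708252, -0.2589104473590851), (0.1979406625032425, 0.1210615485906601), 82.25949096679688)
scene 0.63 [243.6, 416.4] ((0.33330681920051575, 0.3410037159919739), (0.18357548117637634, 0.11181062459945679), 3.009463310241699)
top 0.89 [218.1, 408.0] ((0.5365093350410461, -0.2620117664337158), (0.19180212914943695, 0.12271389365196228), 81.62592315673828)
top 0.74 [332.6, 139.4] ((0.3052234351634979, 0.3178969919681549), (0.1793493777513504, 0.11461351066827774), 2.965019941329956)
```

View pics/g3.png

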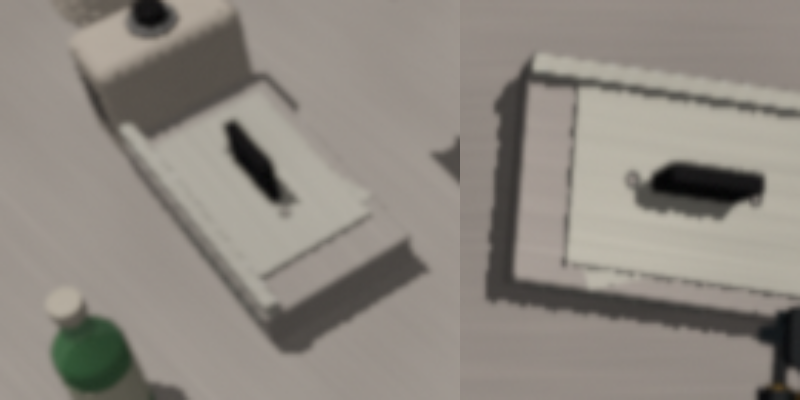

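The picture shows the plate flush, its long edge along the fence, pins showing in both holes, and the gripper clear of it. Handing in.

```bash
python3 -c "
from station import ctrl
print(ctrl.job_done())"
```

```text
the job is handed in; nothing more can be done
None
```

The aluminium guard plate is flush on the slicer bed, long edge along the back fence, both pins through its holes and let go. The job is handed in at about 18 s; in the last picture a small corner of what looks like the knife still shows past the plate's front edge.

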